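# Mount the spring-loaded tube rotor in the bench rotator

### The arm

A 6-joint arm with a two-finger parallel gripper is mounted at the origin on the work surface. World frame = base frame: x ahead of the robot, y to its left, z up, the work surface at z = 0. Lengths are in m, angles in rad, forces in N, time in s.
With the tool pointing down it reaches from about 0.35 to 1 m from the base axis. Payload 7.1 kg.
Tool frame: the origin (TCP) lies midway between the tips of the shut fingers; the grasp point (between the pads) lies manip.tcp_to_grasp behind it (manip.tcp_to_grasp is the distance from the TCP to the grasp point, in m); z points along the fingers, y is the line along which they close (so a half turn about z gives the same grasp; the last joint's range is limited). The gripper opens to 85 mm and grips with 20 to 120 N. Pads are 22 mm wide; open, the fingers measure 114 mm over their backs; the gripper's body (76 mm by 85 mm) begins 54 mm behind the grasp point. The pads swing forward as they close: fully open they stand 13 mm farther back than shut.
Start: joints at [-1.257, 0.423, 1.63, -0, 1.089, -0.019], TCP at [0.204, -0.591, 0.231] pointing down, gripper open.
Joint ranges: [-3, 3], [-0.9, 2.11], [0.09, 2.58], [-1.31, 4.45], [0.11, 2.69], [-2.54, 2.54]. Speed limits (rad/s): [2.39, 2.39, 3.01, 3.14, 3.14, 3.14].

### API

Orientations are given as a unit quaternion [w, x, y, z].
In Python, from cell import manip, cams gives the robot as it stands.
- The arm moves only by the shell command python3 -m crank 'ROWS' [FORCE]. ROWS is JSON, a list that holds one entry, the list of rows, each a list of 5 numbers: the shift along the tool's x, y, z in mm, then the turn about the tool's z in degrees, then the gripper's target within -1 to 1 (fully open at 1, half-way at 0, shut at -1). In form: [[[dx, dy, dz, spin, hand], ...]]. A call has 1 to 5 rows; each row shifts and turns the commanded pose from where the row before left it, along the tool's axes as they then stand; what a row does not reach is not made up. A row lasts 1/10 s, in which the tool goes at most 50 mm and 8.59 degrees, less where a joint would pass 70% of its speed; a pose out of reach is approached as far as the arm can. A call with a gripper value outside its range is refused whole. The fingers move at their own pace and stop on an object; FORCE is the grip in N (left out, the last holds). Time passes only in rows, so rows that do not move let the fingers close. It gives the time, the measured TCP pose, the force, the opening and the grip force at its end, in the units of the state.
- manip.get_obs(): the state, without advancing time (a new reading comes with each control period).
- cams.snapshot(name): name is "side" or "top" or "wrist"; returns a dict with "pixels" (480x640x3 uint8, red, green, blue), "range_z" (480x640 float32, m along the optical axis (not along the pixel's ray), 0 where there is no reading), "fovy" (degrees; the focal length in pixels is half the picture's height over the tangent of half this angle, whatever the lens; pixels are square), "cx", "cy" (the principal point, pixels), "rvec" (rotation vector, rad) and "tvec" (3), from world to camera coordinates, as OpenCV has them. Camera axes: x right, y down, z forward; pixel columns grow to the right and rows downward; lengths in m; the calibration is good to about 2 mm. A picture is of the moment at which its call begins.
- manip.finish_job(): hands the job in; it is judged then, once.
The state is a dict: "t": time; "joints": joint angles; "dq": joint speeds; "effort": joint torques, N m; "tool_pos": TCP position; "tool_rot": TCP orientation; "contact_force": force on the tool from outside, world axes, zero at the start; "wrist_torque": the same for the moment, N m; "opening": opening from 0.0 (shut) to 1.0 (fully open); "finger_force": force on a finger pad.
Only numpy, scipy, OpenCV 4.12 (cv2) and the standard library are available. Lean on these libraries where they do the work, as an engineer would, in place of code of your own. Each camera call takes 0.05 s, during which the arm holds its last target. There are 200 camera calls.

### The job

Pick up the tube rotor lying on the bench and mount it between the two posts of the tube rotator: its sprung steel nose goes into the cup of the tall white post and its fixed brass tenon into the cup of the blue drive head. Compress the spring gently so that the bar fits between the posts, let it spring home in both cups, let go, and do not force anything or shift the other things on the bench.

Things in the scene. Friction and masses are not known exactly. Their poses are not given: they have to be found in the camera images.
- rotor: tube rotor, 0.19 to 0.34 kg, loose, a bar along its own y, resting on two square orange carriers. Origin on the bar's axis at mid length, 22 mm above the bench. Grip the green block: 18 mm wide (x), 26 mm high (z), y -29 to 29 mm. Carriers 44 x 44 x 6 mm at y -34 and 34 mm; tubes on their outer sides to |y| 62 mm, within 20 mm of the axis in x and z. 22 mm collars end at y -84 (grey) and 84 mm (yellow)
- rotor_tenon (a point): tip of the rotor's fixed brass tenon, on the axis at rotor y = -94 mm. The tenon is 12 mm in diameter and 10 mm long, and tapers over its last 4 mm to 6 mm at the tip
- rotor_sleeve (a point): centre of the yellow collar's outer face, rotor y = +84 mm, where the sprung steel nose comes out: 11 mm in diameter, ball end, slippery. Free, its tip is at rotor y = +118 mm; it goes in by at most 28 mm (hard stop). Spring: 2.2 N at first touch plus 0.22 N per mm (7.8 N at 25.5 mm), plus 4 N per 100 mm/s of damping
- stand: the rotator, fixed to the bench: grey base plate 110 (x) x 390 (y) x 12 mm, origin at the centre of its underside, own y along its length. On its rail is clamped a carriage that carries both posts. It stays put in the task, but may be clamped anywhere within 30 mm either way along y of the middle; this offset is NOT measured: find it by feel or by sight
- cup_line (a point): point on the line of both cups, fixed in the stand at its x = 0, y = 0, 100 mm up; the line runs along stand y. Cups: plain round blind holes of 15 mm diameter in the posts' inner faces. Blue drive head: face at y = -94.5 mm + offset, looks to +y, cup 8 mm deep. White tail post: flat face at y = +94.5 mm + offset, looks to -y, cup 7 mm deep
- rail_mid (a point): middle of the rail, 18 mm up in the stand. Posts 50 mm wide (x), always 189 mm apart; drive head and cream motor box behind it (80 mm wide) 113 mm high, tail post 155 mm high, sled between them 26 mm. With the nose pressed on the tail post's face the tenon clears the drive head's face from 23 mm of compression; home in both cups 8 mm remain. Posts stand 25 N at most
- tube_rack: bystander: orange rack with teal-capped tubes, 114 x 182 mm, about 108 mm high, origin under its centre
- micro_rack: bystander: small orange microtube rack, 52 x 172 mm, 48 mm high, origin under its centre
- enamel_pot: bystander: white open pot, 90 mm diameter, 95 mm high, origin under its centre
- tip_box: bystander: purple box with pale lid, 122 x 87 x 83 mm, origin under its centre
- pen_cup: bystander: aluminium cup with pens, 76 mm diameter, 145 mm high, origin under its centre
- reagent_bottle: bystander: amber bottle, 64 mm diameter, 120 mm high, origin under its centre

How it is judged:
On the way, in this order (a step that is already met when the one before it is completed fails the run):
1. the rotor is lifted clear of the bench (axis more than 70 mm up) (height (world z) of rotor above 0.07 m), for 0.2 s.
2. both ends of the rotor are in line with the cups (axis within 4 mm sideways and in height) between the posts (x of rotor_tenon in the frame of stand between -0.004 and 0.004 m and z of rotor_tenon in the frame of stand between 0.096 and 0.104 m and x of rotor_sleeve in the frame of stand between -0.004 and 0.004 m and z of rotor_sleeve in the frame of stand between 0.096 and 0.104 m and y of rotor_tenon in the frame of stand below -0.06 m), for 0.2 s.
At the end, for the whole second after the job is handed in: The rotor hangs by its own spring between the two posts: tenon tip and yellow collar both within 4 mm of the cups' line (sideways and in height), tenon at the drive head, nothing holding it, at rest (slower than 20 mm/s) (all of step 2 and linear speed of rotor below 0.02 m/s); the robot touches nothing.
It fails at once if the rotor is pressed against the rotator with more than 25 N (contact force between rotor and stand above 25 N).
It fails at once if the robot leans on the rotator with more than 15 N (contact force between any of the arm, the fingers and stand above 15 N).
It fails at once if another thing on the bench is shifted by more than 20 mm (distance of any of tube_rack, micro_rack, enamel_pot, tip_box, pen_cup, reagent_bottle from where it was at the start of the episode above 0.02 m).
It also fails if it takes over 54 s, if anything falls off the work surface, if the arm or the gripper's body presses on something with over 40 N, if the wrist force passes 120 N, or if a joint passes its speed limit or range.

## Working session

There is one attempt and no reset: what is moved stays moved. The work goes in short steps, Python scripts to look and compute and a shell command to move; the robot and the scene stay as the last step left them, time stands still between calls to the robot, and variables do not carry over. Pictures are saved under pics/ and viewed, at most 13 in all, crops included, and the job is handed in when it is done.

```bash
ls; mkdir -p pics; cat > h.py <<'E'
import numpy as np, cv2
from cell import manip, cams
from scipy.spatial.transform import Rotation as R
def snap(n):
    s=cams.snapshot(n); np.savez('pics/'+n+'.npz',**s); return s
def load(n): return dict(np.load('pics/'+n+'.npz'))
def cloud(s):
    f=240/np.tan(np.radians(float(s['fovy']))/2); z=s['range_z']
    v,u=np.mgrid[0:480,0:640]
    P=np.stack([(u-s['cx'])*z/f,(v-s['cy'])*z/f,z],-1)
    M=R.from_rotvec(np.ravel(s['rvec'])).as_matrix()
    W=(P-np.ravel(s['tvec']))@M
    W[z==0]=np.nan
    return W
def save(s,name,box=None,k=1):
    im=s['pixels'][...,::-1]
    if box: a,b,c,d=box; im=im[b:d,a:c]
    cv2.imwrite('pics/'+name+'.png',cv2.resize(im,None,fx=k,fy=k,interpolation=cv2.INTER_CUBIC))
E
python3 - <<'E'
from h import *
for n in ('top','side'):
    s=snap(n); save(s,n+'1'); print(n,s['fovy'],s['cx'],s['cy'],s['rvec'],s['tvec'])
o=manip.get_obs(); print(o, manip.tcp_to_grasp)
E
```

```text
pics
top 46.97934744281367 322.1880509039235 240.65228687943102 [ 2.20066712 -2.19700955  0.07679638] [-0.01902659  0.44463274  1.6398805 ]
side 46.318161376673764 318.0919466239823 246.64949394265685 [ 0.75830853 -2.54874453  1.12409453] [0.39694959 0.22256016 1.34505883]
{'t': 0.1, 'joints': array([-1.25699299e+00,  4.23743991e-01,  1.63060870e+00, -1.84850673e-05,
        1.08863547e+00, -1.90285678e-02]), 'dq': array([-3.01356918e-06, -1.03204326e-03, -1.27201416e-03, -1.30247768e-04,
       -4.28107444e-04, -1.68507854e-03]), 'effort': array([-6.05067271e-04, -5.58425725e+01, -2.82441688e+01, -1.86841970e-05,
        3.00071326e-03, -1.09027999e-05]), 'tool_pos': array([ 0.20404868, -0.59022319,  0.23063811]), 'tool_rot': array([-6.88986818e-04,  9.86183842e-01,  1.65653077e-01, -1.10565289e-04]), 'contact_force': array([-0.58919568, -1.04478801, -0.78549855]), 'wrist_torque': array([-0.00750237, -0.02854245, -0.05278585]), 'finger_force': 0.0, 'opening': 0.9979096184444826} 0.0187
```

View pics/top1.png

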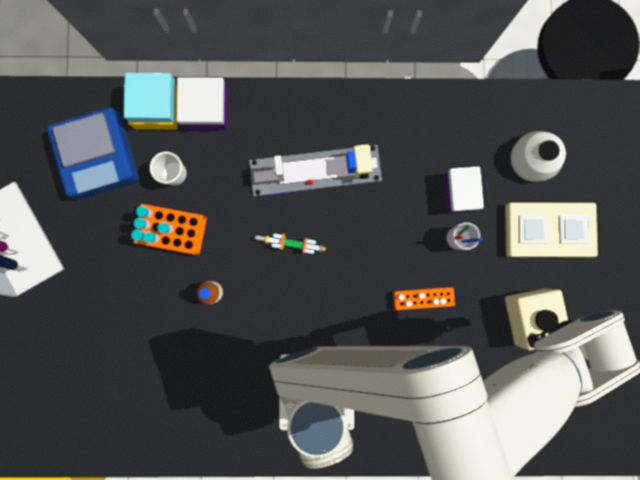

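View pics/side1.png

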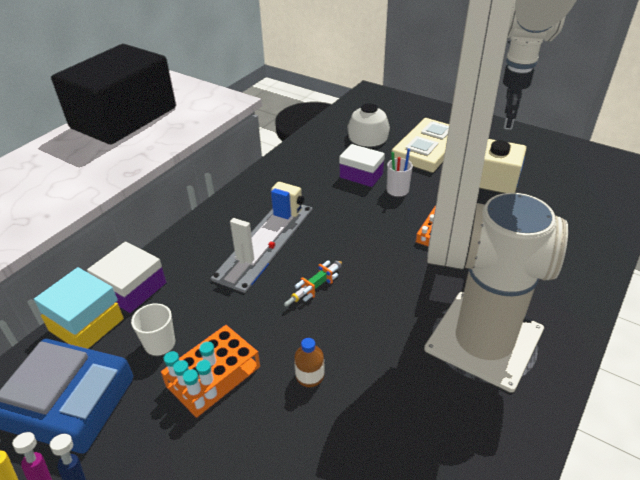

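```bash
python3 - <<'E'
from h import *
s=load('top'); save(s,'topc',(240,135,400,265),5)
W=cloud(s)
for u,v in [(293,244),(258,239),(322,249),(252,165),(380,150),(279,165),(353,160),(315,300),(363,158)]: print(u,v,W[v,u].round(4))
# green pixels
hsv=cv2.cvtColor(s['pixels'],cv2.COLOR_RGB2HSV)
m=cv2.inRange(hsv,(45,100,60),(80,255,255))>0; m[:, :270]=0; m[:,320:]=0
print('green',m.sum(),np.nanmedian(W[m],0),np.nanmin(W[m],0),np.nanmax(W[m],0))
E
```

```text
293 244 [0.433  0.0678 0.0421]
258 239 [0.4481 0.1716 0.0315]
322 249 [ 0.4191 -0.0176  0.0268]
252 165 [0.6726 0.1935 0.012 ]
380 150 [ 0.7212 -0.1936  0.006 ]
279 165 [0.644  0.1024 0.1597]
353 160 [ 0.6676 -0.1039  0.1165]
315 300 [0.2676 0.0029 0.0084]
363 158 [ 0.6748 -0.1328  0.1097]
green 157 [0.43606711 0.06889578 0.03411168] [ 0.42290245  0.04149265 -0.00474888] [0.45942084 0.09644255 0.0466576 ]
```

View pics/topc.png

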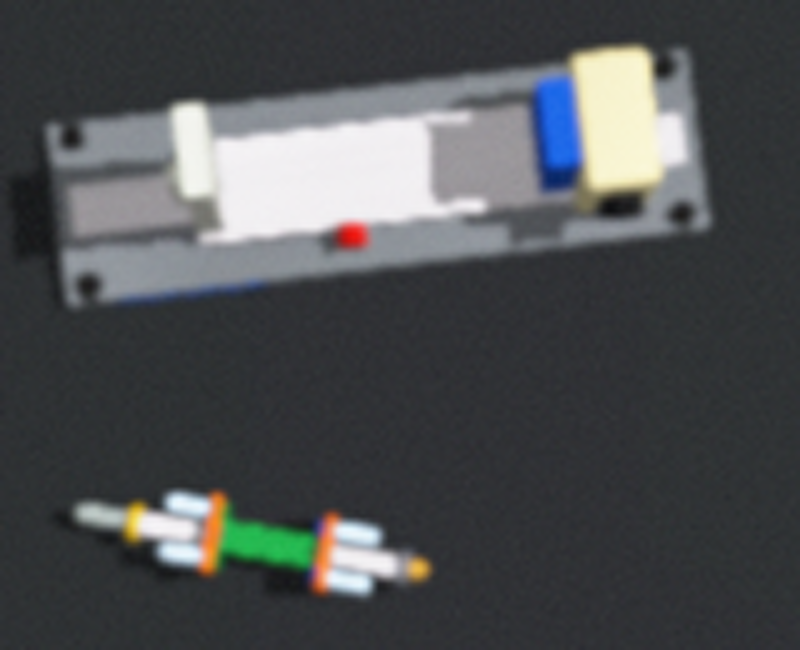

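```bash
cat >> h.py <<'E'
def ray(s,u,v,z):
    f=240/np.tan(np.radians(float(s['fovy']))/2)
    M=R.from_rotvec(np.ravel(s['rvec'])).as_matrix(); c=-M.T@np.ravel(s['tvec'])
    d=M.T@np.array([(u-s['cx'])/f,(v-s['cy'])/f,1]); return c+d*(z-c[2])/d[2]
def go(target,ang):
    "mm shift in tool axes and spin deg to reach TCP target, tool x at world angle ang (deg)"
    o=manip.get_obs(); q=o['tool_rot']; M=R.from_quat([q[1],q[2],q[3],q[0]]).as_matrix()
    a=np.degrees(np.arctan2(M[1,0],M[0,0])); d=(np.array(target)-o['tool_pos'])*1000
    print('tool',o['tool_pos'].round(4),'xang',round(a,2),'tilt',M[:,2].round(4),'F',o['contact_force'].round(2),'op',round(o['opening'],3),'t',o['t'])
    print('shift in tool axes',(M.T@d).round(1),'spin',round(a-ang,2))
E
python3 - <<'E'
from h import *
s=load('top')
c=lambda x,y,z: ray(s,240+(x+.5)/5-.5,135+(y+.5)/5-.5,z)
ends=c(75,515,.022),c(430,570,.022); d=ends[0]-ends[1]; print('len',np.linalg.norm(d),'ang',np.degrees(np.arctan2(d[1],d[0])),'mid',ends[1]+d/np.linalg.norm(d)*.094, ends)
K=[c(*p,.012) for p in [(45,125),(690,50),(710,230),(68,305)]]
a=(K[0]+K[3]-K[1]-K[2])/2; print('plate len',np.linalg.norm(a),'w',np.linalg.norm(K[0]-K[3]),np.linalg.norm(K[1]-K[2]),'ang',np.degrees(np.arctan2(a[1],a[0])),'centre',np.mean(K,0))
go([.433,.068,.3],81)
E
```

```text
len 0.2135449742267475 ang 81.29229615447125 mid [0.43471732 0.06457158 0.022     ] (array([0.45281568, 0.18273862, 0.022     ]), array([ 0.42048631, -0.02834493,  0.022     ]))
plate len 0.3908169255892496 w 0.1101330542143147 0.11043413373252978 ang 96.91901542925147 centre [0.65791039 0.00246592 0.012     ]
tool [ 0.204  -0.5902  0.2306] xang 19.07 tilt [-4.0e-04  1.3e-03 -1.0e+00] F [-0.59 -1.04 -0.79] op 0.998 t 0.1
shift in tool axes [ 431.4 -547.4  -68.6] spin -61.93
```

```bash
for i in 1; do python3 -m crank '[[[29,-36.5,-4.5,0,1],[29,-36.5,-4.5,0,1],[29,-36.5,-4.5,0,1],[29,-36.5,-4.5,0,1],[29,-36.5,-4.5,0,1]]]'; python3 -m crank '[[[29,-36.5,-4.5,0,1],[29,-36.5,-4.5,0,1],[29,-36.5,-4.5,0,1],[29,-36.5,-4.5,0,1],[29,-36.5,-4.5,0,1]]]'; python3 -m crank '[[[29,-36.5,-4.5,0,1],[29,-36.5,-4.5,0,1],[29,-36.5,-4.5,0,1],[29,-36.5,-4.5,0,1],[29,-36.5,-4.5,0,1]]]'; python3 -m crank '[[[0,0,0,-8,1],[0,0,0,-8,1],[0,0,0,-8,1],[0,0,0,-8,1],[0,0,0,-8,1]]]';python3 -m crank '[[[0,0,0,-8,1],[0,0,0,-8,1],[0,0,0,-6,1],[0,0,0,0,1],[0,0,0,0,1]]]'; done
python3 - <<'E'
from h import *
s=snap('wrist'); save(s,'w1'); go([.4347,.0646,.15],81.3); print(s['fovy'],manip.get_obs()['joints'])
E
```

```text
t: 0.6
tool_pos: [0.2817, -0.3689, 0.2537]
tool_rot: [-0.0, 0.986, 0.165, -0.0]
contact_force: [0.7, -0.4, -0.4]
opening: 0.999
finger_force: 0.0
t: 1.1
tool_pos: [0.3591, -0.1492, 0.2765]
tool_rot: [0.0, 0.986, 0.165, 0.0]
contact_force: [0.6, -0.8, 0.1]
opening: 0.996
finger_force: 0.0
t: 1.6
tool_pos: [0.4365, 0.0709, 0.299]
tool_rot: [0.0, 0.986, 0.166, 0.0]
contact_force: [0.9, -0.9, 0.3]
opening: 0.997
finger_force: 0.0
t: 2.1
tool_pos: [0.4361, 0.069, 0.2985]
tool_rot: [-0.0, 0.869, 0.496, -0.0]
contact_force: [-0.8, -0.2, 0.3]
opening: 0.997
finger_force: 0.0
t: 2.6
tool_pos: [0.4363, 0.0689, 0.2986]
tool_rot: [-0.0, 0.761, 0.649, -0.0]
contact_force: [-0.5, -0.6, -0.3]
opening: 0.999
finger_force: 0.0
tool [0.4364 0.0689 0.2987] xang 80.92 tilt [-3.e-04 -0.e+00 -1.e+00] F [0.58 0.21 0.96] op 1.002 t 2.65
shift in tool axes [ -4.5  -0.9 148.7] spin -0.38
70.78960501614789 [1.29586400e-01 6.16105674e-02 1.94444782e+00 7.16766805e-07
 1.13583445e+00 2.88078639e-01]
```

View pics/w1.png

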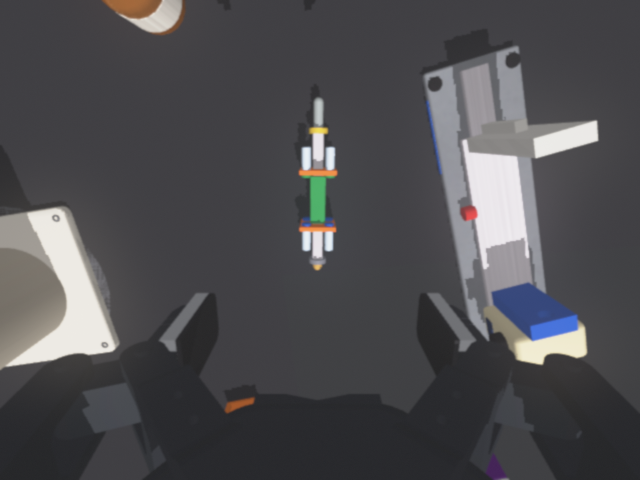

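```bash
python3 - <<'E'
from h import *
s=load('wrist')
n,t=ray(s,318.5,98,.022),ray(s,317.5,269,.022); d=n-t; print('len',np.linalg.norm(d),'ang',np.degrees(np.arctan2(d[1],d[0])),'mid',t+d/np.linalg.norm(d)*.094,n,t)
for p in [(425,73),(518,46)]: print(ray(s,*p,.012))
# cloud in stand frame
for nm in('top','side','wrist'):
    s=load(nm); W=cloud(s); a=np.radians(96.92)
    e=np.array([np.cos(a),np.sin(a)]); x=np.array([e[1],-e[0]]); c=np.array([.6579,.0025])
    X=(W[...,:2]-c)@x; Y=(W[...,:2]-c)@e; Z=W[...,2]
    m=(abs(X)<.022)&(Z>.04)&(abs(Y)<.19)
    h=[(round(lo,3),int((m&(Y>=lo)&(Y<lo+.005)).sum())) for lo in np.arange(-.16,.16,.005)]
    print(nm,[q for q in h if q[1]>3])
    m=(Z>.145)&(Z<.165)&(abs(X)<.05)&(abs(Y)<.19); print(' tailtop',m.sum(),np.percentile(X[m],[2,50,98]).round(4),np.percentile(Y[m],[2,50,98]).round(4),np.median(Z[m]).round(4)) if m.sum() else 0
    m=(Z<.125)&(Z>.1)&(Y<0)&(abs(X)<.06)&(abs(Y)<.19); print(' headtop',m.sum(),np.percentile(X[m],[2,50,98]).round(4),np.percentile(Y[m],[2,50,98]).round(4),np.median(Z[m]).round(4)) if m.sum() else 0
    m=(Z>.005)&(Z<.018)&(abs(X)<.07)&(abs(Y)<.23); print(' plate',np.percentile(X[m],[1,50,99]).round(4),np.percentile(Y[m],[1,50,99]).round(4),np.median(Z[m]).round(4)) if m.sum() else 0
E
```

```text
len 0.21097110705789737 ang 80.62344221509389 mid [0.43635672 0.06755618 0.022     ] [0.45541392 0.18296443 0.022     ] [ 0.42104202 -0.02518787  0.022     ]
[0.5815548  0.19114355 0.012     ]
[0.68762857 0.20246566 0.012     ]
top [(np.float64(-0.16), 20), (np.float64(-0.155), 26), (np.float64(-0.15), 24), (np.float64(-0.145), 27), (np.float64(-0.14), 27), (np.float64(-0.135), 28), (np.float64(-0.13), 26), (np.float64(-0.125), 28), (np.float64(-0.12), 24), (np.float64(-0.115), 22), (np.float64(-0.11), 27), (np.float64(-0.105), 26), (np.float64(-0.1), 29), (np.float64(-0.095), 35), (np.float64(0.09), 26), (np.float64(0.095), 27), (np.float64(0.1), 31), (np.float64(0.105), 26), (np.float64(0.11), 5), (np.float64(0.115), 13)]
 tailtop 110 [-0.0244 -0.0008  0.0237] [0.0947 0.1022 0.1101] 0.1562
 headtop 539 [-0.037  -0.001   0.0374] [-0.1573 -0.1297 -0.0957] 0.1084
 plate [-0.0678 -0.0186  0.0673] [-0.2189  0.0383  0.2163] 0.0119
side [(np.float64(-0.155), 12), (np.float64(-0.15), 14), (np.float64(-0.145), 14), (np.float64(-0.14), 15), (np.float64(-0.135), 17), (np.float64(-0.13), 12), 
[... 609 characters left out ...]
[(np.float64(-0.155), 6), (np.float64(-0.15), 50), (np.float64(-0.145), 90), (np.float64(-0.14), 139), (np.float64(-0.135), 154), (np.float64(-0.13), 149), (np.float64(-0.125), 146), (np.float64(-0.12), 47), (np.float64(-0.115), 90), (np.float64(-0.11), 154), (np.float64(-0.105), 187), (np.float64(-0.1), 207), (np.float64(-0.095), 1423), (np.float64(0.095), 251), (np.float64(0.1), 342), (np.float64(0.105), 347), (np.float64(0.11), 947), (np.float64(0.115), 195), (np.float64(0.12), 191)]
 tailtop 1504 [-0.0242 -0.0011  0.0251] [0.0967 0.1051 0.1124] 0.1541
 headtop 2721 [-0.036   0.0002  0.0374] [-0.1493 -0.1207 -0.0923] 0.1056
 plate [-0.0542 -0.0234  0.0546] [-0.145   0.1199  0.1953] 0.0114
```

```bash
python3 -m crank '[[[-2,0,40,0,1],[0,0,40,0,1],[0,0,40,0,1],[0,0,40,0,1],[0,0,40,0,1]]]' 50 | sed -n 2,4p; python3 -m crank '[[[0,0,40,0,1],[0,0,30,0,1],[0,0,15,0,1],[0,0,7,0,1],[0,0,0,0,1]]]'; python3 -m crank '[[[0,0,0,0,-1],[0,0,0,0,-1],[0,0,0,0,-1],[0,0,0,0,-1],[0,0,0,0,-1]]]'; python3 -m crank '[[[0,0,0,0,-1],[0,0,0,0,-1],[0,0,0,0,-1],[0,0,0,0,-1],[0,0,0,0,-1]]]'
python3 - <<'E'
from h import *
s=snap('wrist'); save(s,'w2',(200,100,440,280),3.3); go([.4347,.0646,.15],81.3)
E
```

```text
tool_pos: [0.4363, 0.0669, 0.0976]
tool_rot: [0.0, 0.761, 0.649, 0.0]
contact_force: [0.3, 0.8, -0.6]
t: 3.65
tool_pos: [0.4358, 0.0669, 0.0062]
tool_rot: [-0.0, 0.76, 0.649, -0.001]
contact_force: [0.4, 0.7, 0.3]
opening: 1.0
finger_force: 0.0
t: 4.15
tool_pos: [0.4364, 0.067, 0.0075]
tool_rot: [0.0, 0.76, 0.65, 0.0]
contact_force: [-0.1, -0.4, 5.7]
opening: 0.204
finger_force: 48.5
t: 4.65
tool_pos: [0.4365, 0.067, 0.0074]
tool_rot: [0.0, 0.76, 0.65, 0.0]
contact_force: [-0.5, 0.0, 8.9]
opening: 0.204
finger_force: 49.2
tool [0.4364 0.067  0.0074] xang 81.04 tilt [ 7.e-04  2.e-04 -1.e+00] F [-1.88 -0.08  7.68] op 0.197 t 4.7
shift in tool axes [  -2.6   -1.2 -142.6] spin -0.26
```

View pics/w2.png

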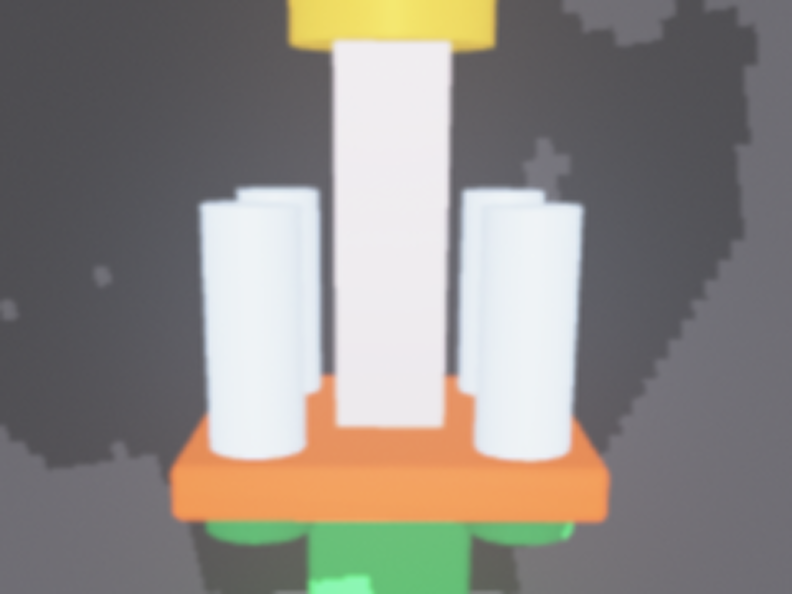

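```bash
python3 -m crank '[[[0,0,-5,0,-1],[0,0,-20,0,-1],[0,0,-40,0,-1],[0,0,-50,0,-1],[0,0,-50,0,-1]]]' 60; python3 -m crank '[[[0,0,-43,0,-1],[0,0,-20,0,-1],[0,0,0,-4,-1],[0,0,0,-6,-1],[0,0,0,-6,-1]]]' ; python3 - <<'E'
from h import *
go([.6623,-.0292,.2354],96.9)
s=load('wrist'); M=R.from_rotvec(np.ravel(s['rvec'])).as_matrix(); print('cam',-M.T@np.ravel(s['tvec']),M[2])
E
```

```text
t: 5.2
tool_pos: [0.435, 0.0667, 0.1733]
tool_rot: [-0.001, 0.76, 0.65, -0.001]
contact_force: [2.2, -0.1, -1.9]
opening: 0.198
finger_force: 58.9
t: 5.7
tool_pos: [0.4355, 0.0668, 0.2351]
tool_rot: [-0.0, 0.661, 0.751, -0.0]
contact_force: [0.5, 0.4, -2.7]
opening: 0.199
finger_force: 59.0
tool [0.4355 0.0668 0.2351] xang 97.31 tilt [-1.e-04 -1.e-04 -1.e+00] F [ 0.46  0.39 -2.7 ] op 0.199 t 5.7
shift in tool axes [-124.1  212.7   -0.4] spin 0.41
cam [0.44686894 0.13619535 0.14947056] [-0.0431235  -0.27519696 -0.96042022]
```

```bash
python3 -m crank '[[[-24,42,0,0.4,-1],[-25,43,0,0,-1],[-25,43,0,0,-1],[-25,43,0,0,-1],[-15,25,0,0,-1]]]'|sed -n 2p; python3 -m crank '[[[-7,12,0,0,-1],[-3,5,0,0,-1],[0,0,0,0,-1],[0,0,0,0,-1]]]' ; python3 - <<'E'
from h import *
go([.6623,-.0292,.2354],96.9)
for n in('top','side','wrist'): s=snap(n); save(s,n+'3')
a=load('side')['pixels'][...,::-1][150:330,190:390]; b=load('wrist')['pixels'][...,::-1]
cv2.imwrite('pics/c3.png',np.hstack([cv2.resize(a,(400,360),interpolation=cv2.INTER_CUBIC),cv2.resize(b,(400,300)).repeat(1,0) if 0 else cv2.copyMakeBorder(cv2.resize(b,(400,300)),0,60,0,0,0)]))
cv2.imwrite('pics/t3.png',cv2.resize(load('top')['pixels'][...,::-1][135:215,240:400],None,fx=5,fy=5,interpolation=cv2.INTER_CUBIC))
E
```

```text
tool_pos: [0.6466, -0.0249, 0.2345]
t: 6.6
tool_pos: [0.6611, -0.0308, 0.2346]
tool_rot: [-0.001, 0.665, 0.747, -0.0]
contact_force: [0.1, -0.1, -3.0]
opening: 0.198
finger_force: 59.3
tool [ 0.6611 -0.0308  0.2346] xang 96.68 tilt [-1.4e-03  2.0e-04 -1.0e+00] F [ 0.06 -0.07 -2.99] op 0.198 t 6.6
shift in tool axes [ 1.4  1.4 -0.8] spin -0.22
```

View pics/wrist3.png

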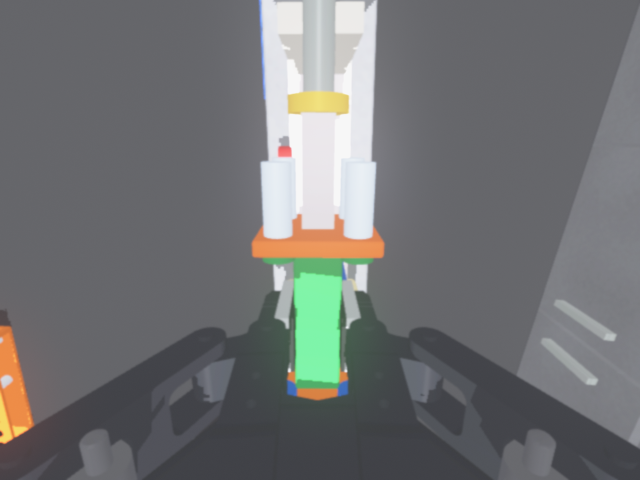

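View pics/side3.png

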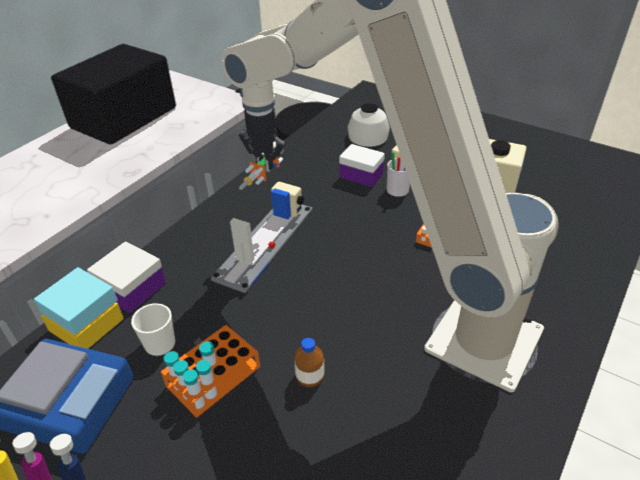

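```bash
python3 - <<'E'
from h import *
s=load('wrist'); W=cloud(s); o=manip.get_obs(); T=o['tool_pos']
a=np.radians(96.92); e=np.array([np.cos(a),np.sin(a)]); x=np.array([e[1],-e[0]]); c=np.array([.6579,.0025])
S=np.dstack([(W[...,:2]-c)@x,(W[...,:2]-c)@e,W[...,2]])
def f(n,P): print(n,P.round(4))
f('tcp stand',np.r_[(T[:2]-c)@x,(T[:2]-c)@e,T[2]])
for n,u,v in [('nose far',318,20),('nose near',318,80),('collar',318,103),('collar far edge',318,96),('white',318,130),('white near',318,200),('green far',318,275),('green',318,320),('sled',295,100),('post',320,20),('face',355,50)]: f(n,np.nanmedian(S[v-1:v+2,u-1:u+2].reshape(-1,3),0))
hsv=cv2.cvtColor(s['pixels'],cv2.COLOR_RGB2HSV)
def edges(m,row,n):
    r=np.where(m[row])[0]; print(n,row,r.min() if len(r) else 0,r.max() if len(r) else 0)
Z=S[...,2]
m=(Z>.145)&(Z<.165); print('posttop',m.sum(),np.nanpercentile(S[m],[2,98],axis=0).round(4))
for lo in(.03,.06,.09,.12,.15):
    q=S[(abs(Z-.012)<.006)&(S[...,1]>lo)&(S[...,1]<lo+.03)&(abs(S[...,0])<.07)]
    if len(q): print('plate x',lo,len(q),np.percentile(q[:,0],[0.5,99.5]).round(4))
for lo in(-.03,0,.03,.06):
    q=S[(Z>.02)&(Z<.032)&(S[...,1]>lo)&(S[...,1]<lo+.03)&(abs(S[...,0])<.07)]
    if len(q): print('sled x',lo,len(q),np.percentile(q[:,0],[1,99]).round(4),np.median(q[:,2]))
q=S[(Z>.05)&(Z<.14)&(S[...,1]>.08)&(S[...,1]<.12)&(abs(S[...,0])<.02)]; print('face Y',len(q),np.median(q[:,1]) if len(q) else 0)
for r in (15,60,75): 
    g=s['pixels'][r].astype(int); print(r,[tuple(g[u]) for u in range(270,372,6)])
E
```

```text
tcp stand [-0.0004 -0.0334  0.2351]
nose far [-0.0006  0.0735  0.254 ]
nose near [-0.0006  0.0559  0.254 ]
collar [-0.0007  0.0483  0.2594]
collar far edge [-0.0007  0.0502  0.2598]
white [-0.0007  0.04    0.2552]
white near [-0.0008  0.0155  0.2547]
green far [-0.0008 -0.011   0.2623]
green [-0.0009 -0.0294  0.262 ]
sled [-0.0083  0.0494  0.2567]
post [1.00e-04 7.35e-02 2.54e-01]
face [0.0254 0.0966 0.1147]
posttop 1921 [[-0.0233  0.0961  0.147 ]
 [ 0.0254  0.112   0.1559]]
plate x 0.03 1384 [-0.0531  0.0562]
plate x 0.06 1465 [-0.0542  0.056 ]
plate x 0.09 1578 [-0.0545  0.0558]
plate x 0.12 1143 [-0.0548  0.0557]
plate x 0.15 560 [-0.055   0.0557]
sled x -0.03 289 [-0.0227  0.0215] 0.025550248626610067
sled x 0 575 [-0.0403  0.0308] 0.025765630182661443
sled x 0.03 824 [-0.0315  0.0311] 0.02539652239669471
sled x 0.06 352 [-0.0282  0.0309] 0.025457271482036484
face Y 644 0.09630722380934958
15 [(np.int64(230), np.int64(232), np.int64(236)), (np.int64(232), np.int64(232), np.int64(235)), (np.int64(236), np.int64(235), np.int64(233)), (np.int64(236), np.int64(235), np.int64(233)), (
[... 1515 characters left out ...]
int64(228), np.int64(229), np.int64(234)), (np.int64(247), np.int64(247), np.int64(247)), (np.int64(247), np.int64(247), np.int64(247)), (np.int64(243), np.int64(241), np.int64(243)), (np.int64(191), np.int64(195), np.int64(195)), (np.int64(195), np.int64(200), np.int64(201)), (np.int64(213), np.int64(217), np.int64(217)), (np.int64(197), np.int64(201), np.int64(201)), (np.int64(191), np.int64(195), np.int64(195)), (np.int64(237), np.int64(234), np.int64(237)), (np.int64(238), np.int64(236), np.int64(238)), (np.int64(247), np.int64(247), np.int64(247)), (np.int64(228), np.int64(229), np.int64(234)), (np.int64(228), np.int64(229), np.int64(234)), (np.int64(230), np.int64(231), np.int64(235))]
```

View pics/t3.png

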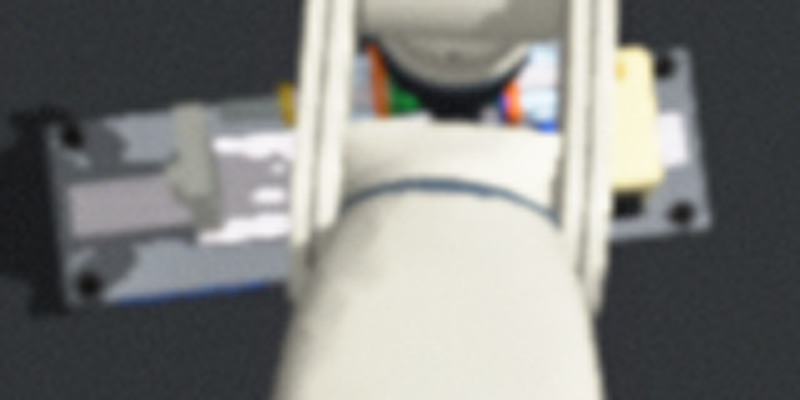

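```bash
python3 -m crank '[[[0,1.5,10,0,-1],[0,0,25,0,-1],[0,0,30,0,-1],[0,0,25,0,-1],[0,0,12,0,-1]]]'|sed -n 2,4p; python3 -m crank '[[[0,0,5,0,-1],[0,0,0,0,-1],[0,0,0,0,-1]]]'|sed -n 2,4p; python3 -m crank '[[[3,0,0,0,-1],[3,0,0,0,-1],[2,0,0,0,-1],[0,0,0,0,-1]]]'|sed -n 2,4p;  python3 -m crank '[[[2,0,0,0,-1],[2,0,0,0,-1],[2,0,0,0,-1],[2,0,0,0,-1],[0,0,0,0,-1]]]'|sed -n 2,4p;
```

```text
tool_pos: [0.6618, -0.0307, 0.1298]
tool_rot: [-0.002, 0.665, 0.747, -0.001]
contact_force: [-1.4, -0.2, -3.1]
tool_pos: [0.6647, -0.0311, 0.129]
tool_rot: [0.001, 0.665, 0.747, 0.001]
contact_force: [0.9, -0.5, -2.0]
tool_pos: [0.6629, -0.0227, 0.1282]
tool_rot: [0.0, 0.665, 0.747, 0.0]
contact_force: [0.2, -0.4, -2.1]
tool_pos: [0.6619, -0.0152, 0.1279]
tool_rot: [0.0, 0.665, 0.747, -0.0]
contact_force: [0.3, -3.0, -2.6]
```

```bash
python3 -m crank '[[[3,0,0,0,-1],[3,0,0,0,-1],[3,0,0,0,-1],[3,0,0,0,-1],[3,0,0,0,-1]]]'|sed -n 2,4p; python3 -m crank '[[[2,0,0,0,-1],[2,0,0,0,-1],[1.5,0,0,0,-1],[0,0,0,0,-1],[0,0,0,0,-1]]]';  python3 - <<'E'
from h import *
go([.6623,-.0292,.2354],96.9)
s=snap('wrist');save(s,'w4',(160,0,480,240),2.5); W=cloud(s); o=manip.get_obs(); T=o['tool_pos']
a=np.radians(96.92); e=np.array([np.cos(a),np.sin(a)]); x=np.array([e[1],-e[0]]); c=np.array([.6579,.0025])
S=np.dstack([(W[...,:2]-c)@x,(W[...,:2]-c)@e,W[...,2]]); Z=S[...,2]
f=lambda n,P: print(n,P.round(4))
f('tcp stand',np.r_[(T[:2]-c)@x,(T[:2]-c)@e,T[2]])
for n,u,v in [('nose',318,85),('collar',318,103),('white',318,130),('white near',318,200),('green',318,320)]: f(n,np.nanmedian(S[v-1:v+2,u-1:u+2].reshape(-1,3),0))
m=(Z>.15)&(Z<.16); print('posttop',m.sum(),np.nanpercentile(S[m],[2,98],axis=0).round(4))
q=S[(Z>.04)&(Z<.14)&(S[...,1]>.085)&(S[...,1]<.12)&(abs(S[...,0])<.03)&(abs(S[...,0])>.012)]; print('face Y',len(q),np.median(q[:,1]), np.percentile(q[:,0],[1,99]))
E
```

```text
tool_pos: [0.6603, -0.0008, 0.1279]
tool_rot: [0.001, 0.665, 0.747, -0.0]
contact_force: [0.4, -7.7, -2.2]
t: 9.45
tool_pos: [0.6597, 0.0045, 0.1279]
tool_rot: [0.001, 0.665, 0.747, -0.0]
contact_force: [1.6, -7.7, -2.7]
opening: 0.198
finger_force: 59.4
tool [0.6597 0.0045 0.1279] xang 96.67 tilt [ 5.0e-04 -1.2e-03 -1.0e+00] F [ 1.64 -7.67 -2.67] op 0.198 t 9.45
shift in tool axes [ -33.9   -1.3 -107.4] spin -0.23
tcp stand [0.002  0.0018 0.1279]
nose [0.0021 0.0894 0.1473]
collar [0.002  0.0833 0.1528]
white [0.002  0.075  0.1476]
white near [0.0019 0.0506 0.1479]
green [0.0018 0.0056 0.1546]
posttop 21332 [[-0.0218 -0.0257  0.151 ]
 [ 0.0239  0.111   0.1598]]
face Y 1749 0.09634116063899652 [-0.02367708  0.02583276]
```

View pics/w4.png

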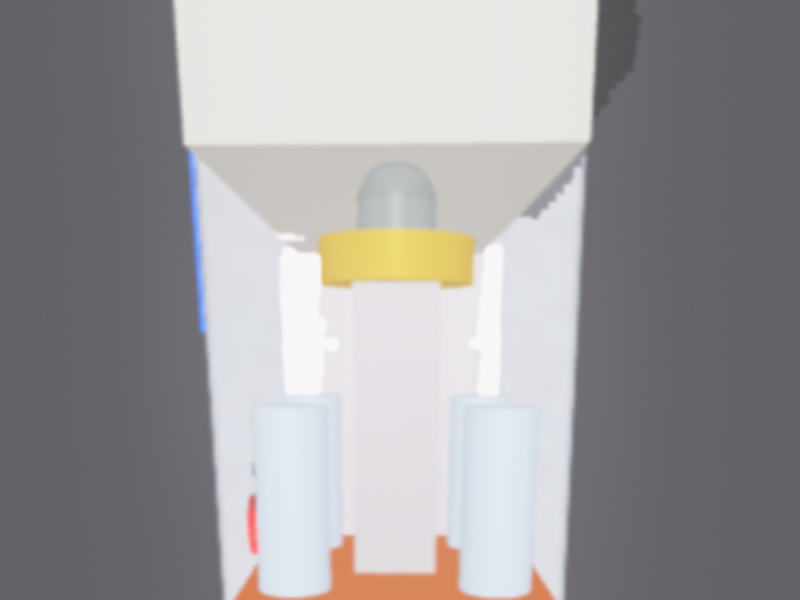

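```bash
python3 -m crank '[[[0.8,-1,0,0,-1],[0,0,4,0,-1],[0,0,4,0,-1],[0,0,4,0,-1],[0,0,4,0,-1]]]'|sed -n 2,4p; python3 -m crank '[[[0,0,3,0,-1],[0,0,3,0,-1],[0,0,3,0,-1],[0,0,0,0,-1]]]'|sed -n 2,4p
```

```text
tool_pos: [0.6592, 0.0052, 0.1124]
tool_rot: [0.001, 0.665, 0.747, 0.0]
contact_force: [1.4, -8.3, 0.2]
tool_pos: [0.6589, 0.0051, 0.1028]
tool_rot: [0.001, 0.665, 0.747, -0.0]
contact_force: [2.1, -7.6, -3.5]
```

```bash
python3 -m crank '[[[0,0,3,0,-1],[0,0,3,0,-1],[0,0,3,0,-1],[0,0,0,0,-1]]]'|sed -n 2,4p; python3 -m crank '[[[0,0,2.5,0,-1],[0,0,2.5,0,-1],[0,0,2.5,0,-1],[0,0,0,0,-1],[0,0,0,0,-1]]]'|sed -n 2,4p
python3 - <<'E'
from h import *
go([.6623,-.0292,.0862],96.9)
s=snap('wrist');save(s,'w5',(160,0,480,240),2.5); W=cloud(s); o=manip.get_obs(); T=o['tool_pos']
a=np.radians(96.92); e=np.array([np.cos(a),np.sin(a)]); x=np.array([e[1],-e[0]]); c=np.array([.6579,.0025])
S=np.dstack([(W[...,:2]-c)@x,(W[...,:2]-c)@e,W[...,2]]); Z=S[...,2]
f=lambda n,P: print(n,P.round(4))
f('tcp stand',np.r_[(T[:2]-c)@x,(T[:2]-c)@e,T[2]])
for n,u,v in [('nose',318,85),('collar',318,103),('white',318,130),('white near',318,200),('green',318,320)]: f(n,np.nanmedian(S[v-1:v+2,u-1:u+2].reshape(-1,3),0))
q=S[(Z>.04)&(Z<.14)&(S[...,1]>.085)&(S[...,1]<.12)&(abs(S[...,0])<.03)&(abs(S[...,0])>.012)]; print('face Y',len(q),np.median(q[:,1]), np.percentile(q[:,0],[1,99]))
E
```

```text
tool_pos: [0.6584, 0.0052, 0.0935]
tool_rot: [0.0, 0.665, 0.747, -0.0]
contact_force: [1.5, -7.6, -4.7]
tool_pos: [0.6585, 0.0054, 0.0861]
tool_rot: [0.0, 0.665, 0.747, -0.0]
contact_force: [0.8, -6.4, -5.0]
tool [0.6585 0.0054 0.0861] xang 96.67 tilt [ 2.e-04 -8.e-04 -1.e+00] F [ 0.78 -6.43 -4.96] op 0.195 t 11.3
shift in tool axes [-34.8  -0.3  -0. ] spin -0.23
tcp stand [0.0009 0.0028 0.0861]
nose [0.001  0.0905 0.1056]
collar [0.001  0.0844 0.1105]
white [0.001  0.0761 0.1054]
white near [0.0009 0.0518 0.106 ]
green [0.0007 0.0066 0.1129]
face Y 4674 0.09635797868900192 [-0.02366106  0.02578494]
```

View pics/w5.png

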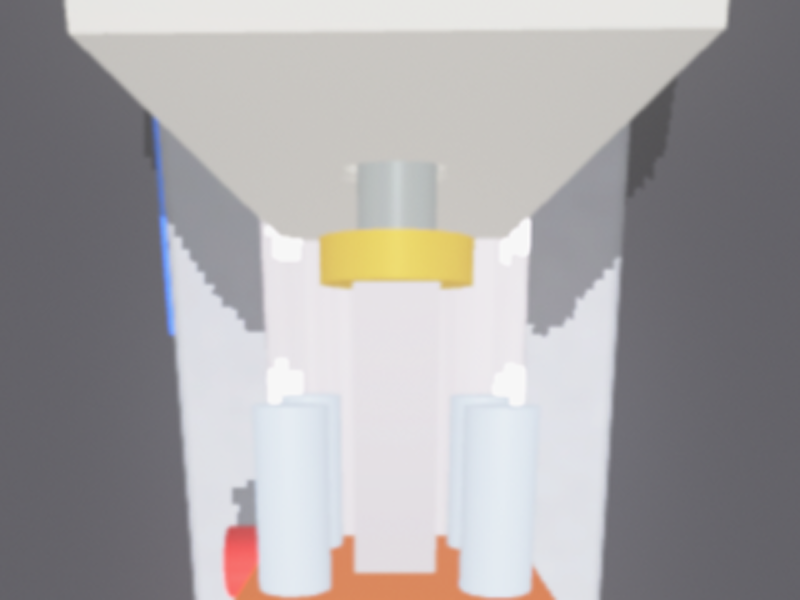

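```bash
python3 -m crank '[[[-2,0,0,0,-1],[-1,0,0,0,-1],[-1,0,0,0,-1],[0,0,0,0,-1]]]'|sed -n 2,4p; python3 -m crank '[[[-1.5,0,0,0,-1],[-1.5,0,0,0,-1],[0,0,0,0,-1]]]'|sed -n 2,4p; python3 -m crank '[[[-1,0,0,0,-1],[-0.5,0,0,0,-1],[0,0,0,0,-1],[0,0,0,0,-1]]]'|sed -n 2,4p
```

```text
tool_pos: [0.6589, 0.0015, 0.0862]
tool_rot: [0.0, 0.665, 0.747, -0.0]
contact_force: [1.2, -5.0, -3.6]
tool_pos: [0.6593, -0.001, 0.0862]
tool_rot: [-0.0, 0.665, 0.747, 0.0]
contact_force: [1.8, -3.5, -4.5]
tool_pos: [0.6596, -0.0025, 0.0863]
tool_rot: [0.0, 0.665, 0.747, 0.0]
contact_force: [3.4, -2.1, -6.4]
```

```bash
python3 -m crank '[[[0,0.5,0.7,0,-1],[0,0,0,0,-1],[0,0,0,0,-1]]]'|sed -n 2,4p; python3 -m crank '[[[0,0.5,0.5,0,-1],[0,0,0,0,-1],[0,0,0,0,-1]]]'|sed -n 2,4p; python3 -m crank '[[[-1,0,0,0,-1],[0,0,0,0,-1],[0,0,0,0,-1]]]'|sed -n 2,4p
```

```text
tool_pos: [0.6598, -0.0026, 0.0858]
tool_rot: [-0.0, 0.665, 0.747, -0.0]
contact_force: [0.8, -4.1, -1.8]
tool_pos: [0.6603, -0.0025, 0.0851]
tool_rot: [-0.0, 0.665, 0.747, -0.0]
contact_force: [-0.2, -3.9, -2.1]
tool_pos: [0.6604, -0.0035, 0.0851]
tool_rot: [-0.0, 0.665, 0.747, -0.0]
contact_force: [-0.8, -4.0, -1.3]
```

```bash
python3 -m crank '[[[-0.8,0,0,0,-1],[0,0,0,0,-1],[0,0,0,0,-1]]]'|sed -n 2,4p; python3 -m crank '[[[-0.7,0,0,0,-1],[0,0,0,0,-1],[0,0,0,0,-1]]]'|sed -n 2,4p
```

```text
tool_pos: [0.6606, -0.0043, 0.0851]
tool_rot: [-0.0, 0.665, 0.747, -0.0]
contact_force: [0.4, -4.0, -2.7]
tool_pos: [0.6606, -0.0049, 0.0851]
tool_rot: [-0.0, 0.665, 0.747, -0.0]
contact_force: [0.4, -4.1, -2.1]
```

```bash
python3 -m crank '[[[-0.7,0,0,0,-1],[0,0,0,0,-1],[0,0,0,0,-1]]]'|sed -n 2,4p; python3 -m crank '[[[-0.5,0,0,0,-1],[0,0,0,0,-1],[0,0,0,0,-1]]]'|sed -n 2,4p;python3 - <<'E'
from h import *
s=snap('wrist'); s2=snap('side'); W=cloud(s); o=manip.get_obs(); T=o['tool_pos']
a=np.radians(96.92); e=np.array([np.cos(a),np.sin(a)]); x=np.array([e[1],-e[0]]); c=np.array([.6579,.0025])
S=np.dstack([(W[...,:2]-c)@x,(W[...,:2]-c)@e,W[...,2]]); Z=S[...,2]
f=lambda n,P: print(n,P.round(4))
f('tcp stand',np.r_[(T[:2]-c)@x,(T[:2]-c)@e,T[2]])
for n,u,v in [('nose',318,85),('collar',318,97),('collar',318,103),('white near',318,200),('green',318,320)]: f(n,np.nanmedian(S[v-1:v+2,u-1:u+2].reshape(-1,3),0))
E
```

```text
tool_pos: [0.6606, -0.0051, 0.0851]
tool_rot: [-0.0, 0.665, 0.747, 0.0]
contact_force: [-1.4, 0.7, -2.3]
tool_pos: [0.6607, -0.0052, 0.0851]
tool_rot: [-0.0, 0.665, 0.747, 0.0]
contact_force: [-1.9, 4.6, -0.6]
tcp stand [ 0.0018 -0.0079  0.0851]
nose [0.0018 0.0797 0.1044]
collar [0.0018 0.0753 0.1101]
collar [0.0018 0.0735 0.1096]
white near [0.0017 0.0409 0.1049]
green [ 0.0015 -0.0041  0.1122]
```

```bash
python3 -m crank '[[[0.6,0,0,0,-1],[0,0,0,0,-1],[0,0,0,0,-0.6],[0,0,0,0,-0.5],[0,0,0,0,-0.3]]]' 20; python3 -m crank '[[[0,0,0,0,0],[0,0,0,0,0.2],[0,0,0,0,0.2],[0,0,0,0,0.2],[0,0,0,0,0.2]]]'; python3 - <<'E'
from h import *
s=snap('wrist');save(s,'w6'); W=cloud(s)
a=np.radians(96.92); e=np.array([np.cos(a),np.sin(a)]); x=np.array([e[1],-e[0]]); c=np.array([.6579,.0025])
S=np.dstack([(W[...,:2]-c)@x,(W[...,:2]-c)@e,W[...,2]])
for n,u,v in [('nose',318,85),('collar',318,103),('white near',318,200),('green',318,320)]: print(n,np.nanmedian(S[v-1:v+2,u-1:u+2].reshape(-1,3),0).round(4))
E
```

```text
t: 15.15
tool_pos: [0.6614, -0.006, 0.0856]
tool_rot: [0.001, 0.665, 0.747, 0.0]
contact_force: [0.8, 0.1, 0.2]
opening: 0.352
finger_force: 0.0
t: 15.65
tool_pos: [0.6608, -0.0055, 0.0852]
tool_rot: [0.0, 0.665, 0.747, 0.0]
contact_force: [0.2, -0.7, -0.6]
opening: 0.598
finger_force: 0.0
nose [0.0019 0.0795 0.1029]
collar [0.0019 0.0733 0.109 ]
white near [0.0018 0.0404 0.104 ]
green [ 0.0016 -0.0048  0.1114]
```

View pics/w6.png

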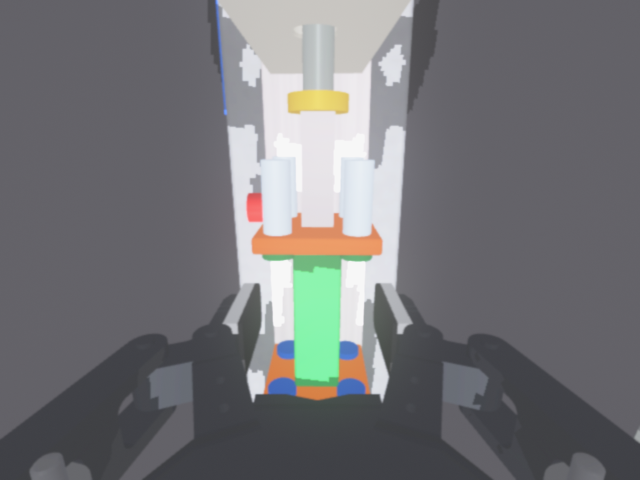

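```bash
python3 -m crank '[[[0,0,0,0,0.8],[0,0,0,0,0.8],[0,0,-5,0,0.8],[0,0,-10,0,0.8],[0,0,-20,0,0.8]]]'|sed -n 2,5p; python3 -m crank '[[[0,0,-35,0,0.8],[0,0,-40,0,0.8],[0,0,-30,0,0.8],[0,0,0,0,0.8],[0,0,0,0,0.8]]]'|sed -n 2,5p; python3 -m crank '[[[0,0,0,0,0.8],[0,0,0,0,0.8],[0,0,0,0,0.8],[0,0,0,0,0.8],[0,0,0,0,0.8]]]'|sed -n 1,4p; python3 - <<'E'
from h import *
s=snap('wrist'); save(s,'w7'); W=cloud(s)
a=np.radians(96.92); e=np.array([np.cos(a),np.sin(a)]); x=np.array([e[1],-e[0]]); c=np.array([.6579,.0025])
S=np.dstack([(W[...,:2]-c)@x,(W[...,:2]-c)@e,W[...,2]])
hsv=cv2.cvtColor(s['pixels'],cv2.COLOR_RGB2HSV)
for n,lo,hi in[('green',(45,100,60),(80,255,255)),('yellow',(22,120,80),(34,255,255))]:
    m=(cv2.inRange(hsv,lo,hi)>0)&(S[...,2]>.07)&(abs(S[...,0])<.02)&(abs(S[...,1])<.09); print(n,m.sum(),np.percentile(S[m],[5,50,95],axis=0).round(4))
E
```

```text
tool_pos: [0.6598, -0.0055, 0.1198]
tool_rot: [-0.001, 0.665, 0.747, -0.001]
contact_force: [1.3, 0.3, -0.2]
opening: 0.903
tool_pos: [0.6611, -0.0055, 0.2266]
tool_rot: [0.001, 0.665, 0.747, 0.001]
contact_force: [0.2, -0.6, -1.2]
opening: 0.903
t: 17.2
tool_pos: [0.6606, -0.0055, 0.2246]
tool_rot: [-0.0, 0.665, 0.747, -0.0]
contact_force: [0.2, 0.6, 0.7]
green 923 [[-0.0062 -0.0306  0.1102]
 [ 0.0008 -0.0134  0.1112]
 [ 0.0079  0.0042  0.1123]]
yellow 20 [[-0.0197 -0.0397  0.1191]
 [-0.013  -0.0387  0.1201]
 [ 0.0187 -0.0383  0.1214]]
```

View pics/w7.png

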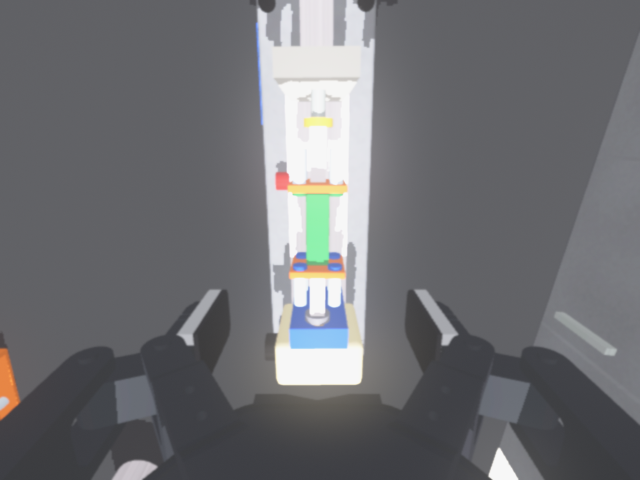

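The rotor hangs between the posts: nose at (318,95) in the white post, tenon at (318,318) at the blue head. Its axis is about 98 mm up and the gripper is clear.

```bash
python3 -c "
from cell import manip; print(manip.finish_job())"
```

```text
the job is handed in; nothing more can be done
None
```

The rotor is mounted in both cups, hanging by its own spring with the gripper clear, and I handed the job in at about 17 s; the hand-in returned no verdict.

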